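# Hang the checked weight back on the weight rack

## Task

Take the hooked weight off the balance and hang it back on the rack's bar, in the empty place between the two weights already hanging there. Feel for the slot in the saddle on the bar and let the hook down into it until it is fully home and the weight hangs straight and still. Be gentle: do not press hard on the rack, and do not knock or shift the two hanging weights.

Things in the scene. Friction and masses are not known exactly. Their poses are not given: they have to be found in the camera images.
- weight_centre (a point): loose plain steel weight of about 500 g on the balance pan, 118 mm tall: a cylinder 40 mm across, 50 mm high, with a flat square hook of 8 mm plate on top. Point on the axis, 59 mm above its underside; z up, +x to the hook's open side, hook 8 mm thick in y. Grip from above across the hook's legs (42 mm wide in x), fingertips 90 mm above the underside
- weight: the same weight, origin at the centre of its underside. Hook, heights over the underside: lower arm 55-63 mm, back leg x -21 to -13 mm from 55 to 118, crown (top bar) 110-118, tip leg x +13 to +21 mm from 118 down to 90. Throat 26 mm wide (x); mouth under the tip leg 27 mm high (63-90 mm), where the bar enters from +x
- left_centre (a point): weight hanging on the bar on the +y side of the empty place, same shape as the loose one, point and axes as there (51 mm below the underside of its crown). It hangs loose in the slot of its own short saddle, hook open to the rack's +x
- right_centre (a point): weight hanging on the -y side of the empty place, same as the left one. They hang 116 mm apart, give or take 2 mm: the gap between their cylinders is about 76 mm
- left: the left hanging weight; origin at the centre of its underside
- right: the right hanging weight; origin at the centre of its underside
- bar_top (a point): middle of the top of the rack's steel bar, 180 mm above the table; y along the bar, x across it (away from the robot), z up. Bar 12 mm wide, 10 mm high, 250 mm long. Home means the crown lies on the bar in the middle saddle's slot: weight_centre 51 mm below this point (45 mm below when the crown lies on the saddle's flat top instead)
- rack: the rack, rigid; origin on the table 180 mm under bar_top, same axes. Uprights 196 mm tall at y +-135 mm. The middle saddle on the bar: aluminium, 20 mm wide (x), 62 mm long (y), flat top 6 mm above the bar, sides down to the bar's underside; across it a slot 10 mm wide (y) down to the bar's top. It is clamped by hand: the slot lies anywhere up to 12 mm along y from bar_top, unmeasured
- balance: laboratory balance, fixed, 210 mm (x) by 170 mm (y); origin at table height under its middle. Its steel pan is a disc 124 mm across, centre 30 mm in +x from the origin, top 70 mm above the table; the loose weight stands on the pan

How it is judged:
By the outcome, as a careful person would: the job done as asked, in the order asked, and still so for the second after the job is handed in, with the robot touching nothing.
It also fails if it takes over 64 s, if anything falls off the work surface, if the arm or the gripper's body presses on something with over 40 N, if the wrist force passes 120 N, or if a joint passes its speed limit or range.

## Robot

A 6-joint arm with a two-finger parallel gripper is mounted at the origin on the work surface. World frame = base frame: x ahead of the robot, y to its left, z up, the work surface at z = 0. Lengths are in m, angles in degrees, forces in N, time in s.
With the tool pointing down it reaches from about 0.35 to 0.875 m from the base axis. Payload 4.2 kg.
Tool frame: the origin (TCP) lies on the front face of the gripper's body, between the roots of the fingers; the fingertips stand finger_overhang ahead of it and the grasp point (between the pads) lies 51 mm ahead of it (finger_overhang is the distance from the TCP to the fingertips, in m); z points along the fingers, y is the line along which they close (so a half turn about z gives the same grasp; the last joint's range is limited). The gripper opens to 87 mm and grips with 3 to 60 N. Pads are 19 mm wide; open, the fingers measure 117 mm over their backs; the gripper's body (75 mm by 190 mm) begins 51 mm behind the grasp point.
Start: joints at [-57.433, 22.042, 0.453, 0, -68.411, -14.817], TCP at [0.191, -0.595, 0.292] pointing down, gripper open.
Joint ranges: [-179.83, 179.83], [-69.29, 118.12], [-61.27, 80.66], [-181.25, 117.63], [-171.15, -9.14], [-177.46, 177.46]. Speed limits (degrees/s): [159.86, 159.86, 180, 180, 180, 180].

## Interface

Orientations are given as a 3x3 rotation matrix whose columns are the frame's x, y, z axes.
In Python, from station import sense, capture, camera_model, finish_job, finger_overhang gives the robot as it stands. The module is installed in compiled form; this text tells all that it offers.
- The arm moves only by the tool jog_arm, never from a script. Its argument "rows" is a list that holds one entry, the list of rows, each a list of 4 numbers: the shift along the tool's x, y, z in m, then the turn about the tool's z in rad. A call has 1 to 20 rows; each row shifts and turns the commanded pose from where the row before left it, along the tool's axes as they then stand; what a row does not reach is not made up. A row lasts 1/8 s, in which the tool goes at most 62.5 mm and 10.7 degrees, less where a joint would pass 70% of its speed; a pose out of reach is approached as far as the arm can. A call is refused whole if a number of a shift passes 0.0625 or a number of a turn 0.188, either way. A call with a gripper value outside its range is refused whole. "claw" is the opening, from 0 (shut) to 1 (fully open), set as the call begins (left out, the last holds). The fingers move at their own pace and stop on an object; the grip force is fixed at half the most. Time passes only in rows, so rows that do not move let the fingers close. It gives the time, the measured TCP pose, the force, the opening and the grip force at its end, in the units of the state.
- sense(): the state, without advancing time (a new reading comes with each control period).
- capture(name): name is "scene" or "top" or "wrist"; returns the picture (420x560x3 uint8, red, green, blue); there is no depth.
- camera_model(name): a dict with "fovy" (degrees; the focal length in pixels is half the picture's height over the tangent of half this angle, whatever the lens; pixels are square), "cx", "cy" (the principal point, pixels), "eye" and "rotation" of the camera in the world. Camera axes: x right, y down, z forward; pixel columns grow to the right and rows downward; lengths in m; the calibration is good to about 2 mm. A picture is of the moment at which its call begins: read the wrist's pose just before it. camera_model takes no time and is no camera call; for the wrist camera it gives the pose at the moment of the call.
- finish_job(): hands the job in; it is judged then, once.
The state is a dict: "time_s": time; "joints": joint angles; "joint_velocities": joint speeds; "effort": joint torques, N m; "tcp_pos": TCP position; "ee_rot": TCP orientation; "wrist_force": force on the tool from outside, world axes, zero at the start; "moment": the same for the moment, N m; "gripper_width": opening from 0.0 (shut) to 1.0 (fully open); "gripper_force": force on a finger pad.
Only numpy, scipy, OpenCV 4.12 (cv2) and the standard library are available. Lean on these libraries where they do the work, as an engineer would, in place of code of your own. Each camera call takes 0.05 s, during which the arm holds its last target. There are 200 camera calls.

## Working session

There is one attempt and no reset: what is moved stays moved. The work goes in short steps, Python scripts to look and compute and a tool call to move; the robot and the scene stay as the last step left them, time stands still between calls to the robot, and variables do not carry over. Pictures are saved under pics/ and viewed, at most 10 in all, crops included, and the job is handed in when it is done.

Besides the shell and the picture viewer there is one more tool, called as a command line: name --argument value ..., lists and objects as JSON in quotes. jog_arm: Moves the arm, as the interface text tells. Its arguments: {"type":"object","properties":{"rows":{"type":"array"},"claw":{"type":"number"}},"required":["rows"]}

```bash
mkdir -p pics; python3 - <<'E'
from station import *
import cv2,numpy as np
print(finger_overhang if not callable(finger_overhang) else finger_overhang())
s=sense();print(s)
a=capture("scene");b=capture("top")
for n in("scene","top","wrist"):print(n,camera_model(n))
cv2.imwrite("pics/scene0.png",a[:,:,::-1]);cv2.imwrite("pics/top0.png",b[:,:,::-1])
E
```

```text
0.0697
{'time_s': 0.0, 'joints': array([-5.74342909e+01,  2.20896282e+01,  3.78526408e-01, -2.76709484e-02,
       -6.84116171e+01, -1.48183664e+01]), 'joint_velocities': array([ 0.03403422,  0.10462251,  0.02368002, -0.14141434, -0.00500213,
       -0.031874  ]), 'effort': array([ 1.01416848e-03, -3.90665960e+01,  1.87414616e+01,  4.22019035e+00,
        1.10729516e-02, -1.84137889e-04]), 'tcp_pos': array([ 0.19040693, -0.59480537,  0.29116624]), 'ee_rot': array([[-9.52464190e-01, -3.04649582e-01, -7.74397573e-04],
       [-3.04650545e-01,  9.52461997e-01,  2.04678071e-03],
       [ 1.14033373e-04,  2.18540597e-03, -9.99997605e-01]]), 'wrist_force': array([0.07014364, 0.47485412, 0.38295461]), 'moment': array([-0.01878237,  0.05272595,  0.00614573]), 'gripper_force': 0.0, 'gripper_width': 0.9995325445955435}
scene {'fovy': 49.48544769913109, 'cx': 280.7392783496742, 'cy': 208.55081345429286, 'eye': array([1.13321088, 0.12287853, 0.50761637]), 'rotation': array([[-0.1040873 ,  0.5194077 , -0.84816359],
       [ 0.99451761,  0.06295435, -0.08349531],
       [ 0.01002749, -0.85220443, -0.52311286]])}
top {'fovy': 45.751400271496124, 'cx': 281.8463749227166, 'cy': 208.121699629331, 'eye': array([0.44946614, 0.04914033, 1.06386191]), 'rotation': array([[-0.00585158, -0.99684743,  0.07912623],
       [-0.99997853,  0.00559993, -0.00340189],
       [ 0.00294806, -0.07914443, -0.9968588 ]])}
wrist {'fovy': 71.60798125706293, 'cx': 279.87722233156984, 'cy': 208.73635988402373, 'eye': array([ 0.11582711, -0.61855179,  0.38393596]), 'rotation': array([[-0.30485918,  0.91225012,  0.27360666],
       [ 0.95239385,  0.29121845,  0.09020958],
       [ 0.00261439,  0.28808252, -0.95760202]])}
```

View pics/scene0.png

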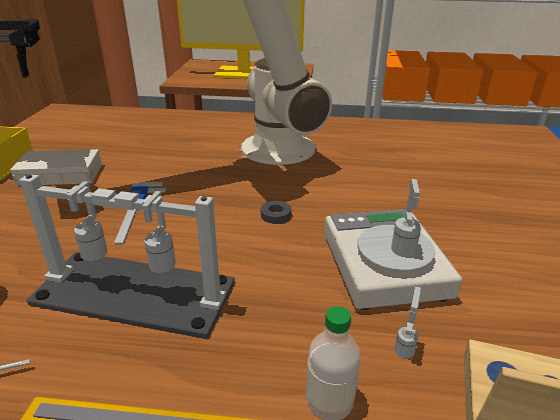

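View pics/top0.png

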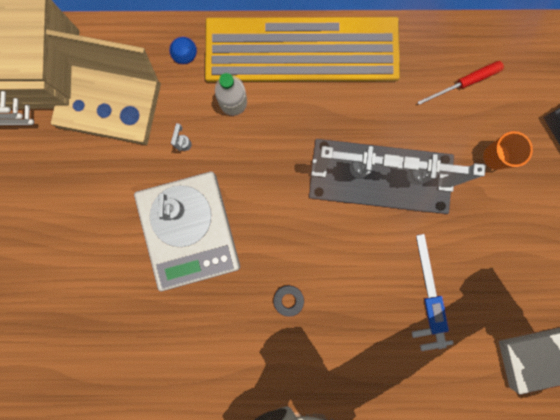

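The scene view shows the rack on the left (uprights near (45,230) and (208,250)) and the balance with the loose weight at (405,235). In the top view the rack's bar runs from (327,152) to (480,170), and the weight is on the pan at about (168,208). I'll enlarge both.

```bash
python3 - <<'E'
import cv2,numpy as np
a=cv2.imread("pics/top0.png");s=cv2.imread("pics/scene0.png")
f=lambda im,x,y,w,h,k:cv2.resize(im[y:y+h,x:x+w],None,fx=k,fy=k,interpolation=cv2.INTER_CUBIC)
A=f(a,300,130,200,90,4)          # 800x360
B=f(a,130,170,110,60,4)   # 440x240
C=f(s,370,170,90,60,4) # 360x240
cv2.imwrite("pics/c1.png",np.vstack([A,np.hstack([B,C])]))
cv2.imwrite("pics/c2.png",f(s,20,165,225,165,3.5))
E
```

```text
(no output)
```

View pics/c1.png

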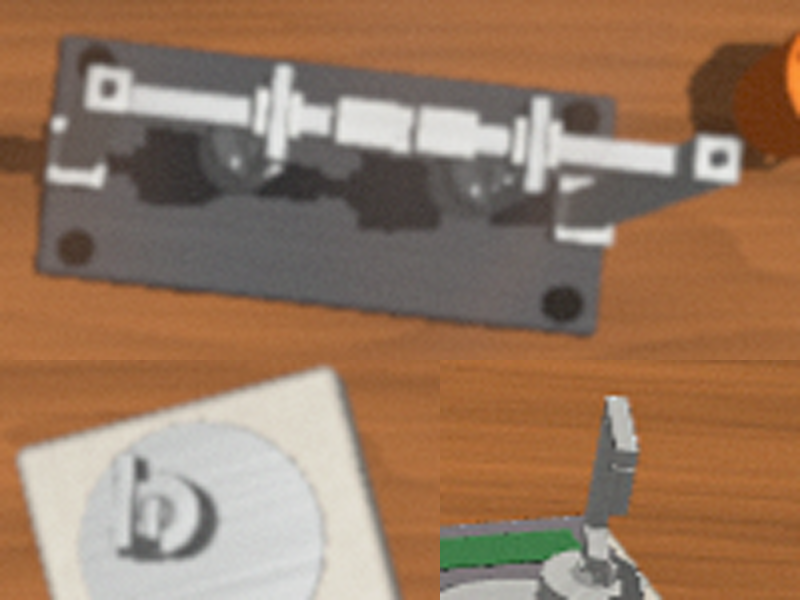

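View pics/c2.png

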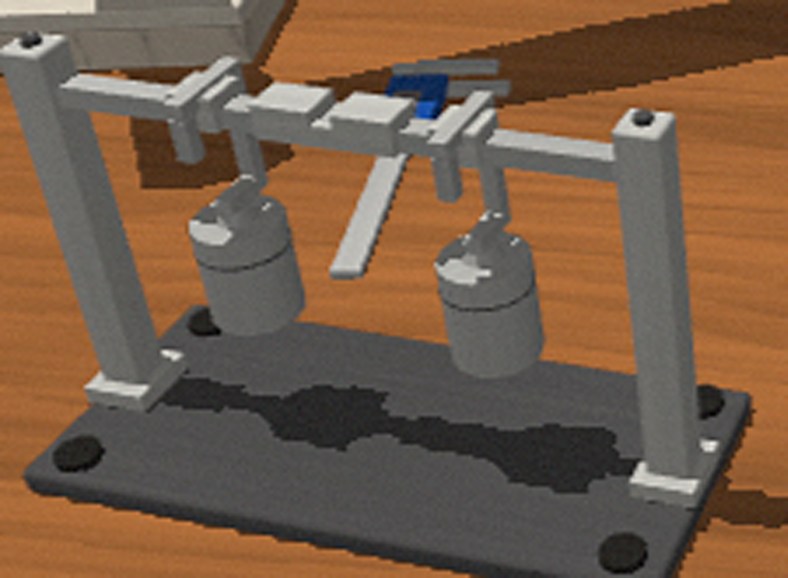

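The enlarged crops show these pixel positions (full top picture):

| Feature | Position |
|---|---|
| Upright tops | (327,152) and (479.2,169.5) |
| Middle saddle slot | about (403.3,162.5) |
| Left and right crowns | about (370.5,158) and (435,166) |
| Loose weight's crown | centre about (161,206.8), running image-vertically |

Next I'll turn these into positions.

```bash
cat >h.py <<'E'
import numpy as np, json
from station import *
def ray(cm,u,v):
    f=210/np.tan(np.radians(cm['fovy']/2))
    return cm['rotation']@np.array([(u-cm['cx'])/f,(v-cm['cy'])/f,1.])
def onz(cm,u,v,z):
    d=ray(cm,u,v); return cm['eye']+d*(z-cm['eye'][2])/d[2]
def proj(cm,P):
    f=210/np.tan(np.radians(cm['fovy']/2))
    q=(np.atleast_2d(P)-cm['eye'])@cm['rotation']
    return np.c_[cm['cx']+f*q[:,0]/q[:,2],cm['cy']+f*q[:,1]/q[:,2]]
E
python3 - <<'E'
from h import *
c=camera_model("top")
for n,u,v,z in [("upL",327,152,.196),("upR",479.25,169.5,.196),("slot",403.3,162.5,.186),("left",370.5,158,.188),("right",435,166,.188),("w",161.1,206.75,.188),("w+",161.8,194.5,.188),("w-",161.8,219,.188),("pan",180.5,216,.070),("lcd R",237,264,.06),("",212,173,.06),("",136,191,.06),("",160,289,.06)]:
    print(n,onz(c,u,v,z).round(4))
c=camera_model("scene")
for n,u,v,z in [("upL",20+31/3.5,165+40/3.5,.196),("upR",20+643/3.5,165+117/3.5,.196),("slot",20+330/3.5,165+107/3.5,.186),("w",412,187,.188),("w tip end top",370+250*0+(622-440)/4,170+(452-360-48)/4,.188)]:
    print(n,onz(c,u,v,z).round(4))
E
```

```text
upL [ 0.6173 -0.0341  0.196 ]
upR [ 0.5847 -0.3021  0.196 ]
slot [ 0.5996 -0.171   0.186 ]
left [ 0.6076 -0.1122  0.188 ]
right [ 0.5926 -0.2267  0.188 ]
w [0.5226 0.2592 0.188 ]
w+ [0.5443 0.2582 0.188 ]
w- [0.501  0.2577 0.188 ]
pan [0.5137 0.2485 0.07  ]
lcd R [0.4173 0.1363 0.06  ]
 [0.6016 0.1873 0.06  ]
 [0.5656 0.3411 0.06  ]
 [0.3686 0.2899 0.06  ]
upL [ 0.5831 -0.3012  0.196 ]
upR [ 0.6145 -0.033   0.196 ]
slot [ 0.6052 -0.1642  0.186 ]
w [0.532  0.2561 0.188 ]
w tip end top [0.5123 0.2639 0.188 ]
```

jog_arm --rows '[[[0,0,-0.004,-0.1425],[0,0,-0.004,-0.1425],[0,0,-0.004,-0.1425],[0,0,-0.004,-0.1425],[0,0,-0.004,-0.1425],[0,0,-0.004,-0.1425],[0,0,-0.004,-0.1425],[0,0,-0.004,-0.1425],[0,0,0,0]]]'

```text
time_s: 1.23
tcp_pos: [0.1906, -0.5952, 0.324]
ee_rot: [[-0.122, -0.992, -0.0], [-0.992, 0.122, 0.0], [-0.0, 0.0, -1.0]]
wrist_force: [0.4, 0.1, -0.2]
gripper_width: 0.999
gripper_force: 0.0
```

```bash
cat >>h.py <<'E'
def to(x,y,z,yawy):
    "print tool-frame shift and turn to TCP target with tool y at world angle yawy (deg)"
    s=sense();R=s['ee_rot'];p=s['tcp_pos']
    a=np.degrees(np.arctan2(R[1,1],R[0,1]))
    t=(a-yawy+180)%360-180
    print('at',p.round(4),'yaw',a.round(2),'F',s['wrist_force'].round(2),'shift',(R.T@(np.array([x,y,z])-p)).round(4),'turn',np.radians(t).round(4),'t',s['time_s'])
E
python3 -c "
from h import *
to(.60,-.17,.32,173.1)"
```

```text
at [ 0.1906 -0.5952  0.324 ] yaw 172.97 F [ 0.39  0.08 -0.22] shift [-0.4721 -0.3543  0.0041] turn -0.0023 t 1.225
```

jog_arm --rows '[[[-0.0295,-0.0222,0,0],[-0.0295,-0.0222,0,0],[-0.0295,-0.0222,0,0],[-0.0295,-0.0222,0,0],[-0.0295,-0.0222,0,0],[-0.0295,-0.0222,0,0],[-0.0295,-0.0222,0,0],[-0.0295,-0.0222,0,0],[-0.0295,-0.0222,0,0],[-0.0295,-0.0222,0,0],[-0.0295,-0.0222,0,0],[-0.0295,-0.0222,0,0],[-0.0295,-0.0222,0,0],[-0.0295,-0.0222,0,0],[-0.0295,-0.0222,0,0],[-0.0295,-0.0222,0,0],[0,0,0,0],[0,0,0,0]]]'

```text
time_s: 3.48
tcp_pos: [0.5998, -0.1696, 0.3237]
ee_rot: [[-0.122, -0.993, -0.001], [-0.993, 0.122, 0.0], [0.0, 0.001, -1.0]]
wrist_force: [-0.2, -0.7, 0.1]
gripper_width: 1.0
gripper_force: 0.0
```

```bash
python3 - <<'E'
from h import *
import cv2,pickle
to(.60,-.17,.32,173.1)
c=camera_model("wrist");im=capture("wrist")
pickle.dump(c,open("cw1.pkl","wb"));cv2.imwrite("pics/w1.png",im[:,:,::-1])
E
```

```text
at [ 0.5998 -0.1696  0.3237] yaw 173.0 F [-0.24 -0.71  0.08] shift [ 0.0004 -0.0003  0.0037] turn -0.0018 t 3.475
```

View pics/w1.png

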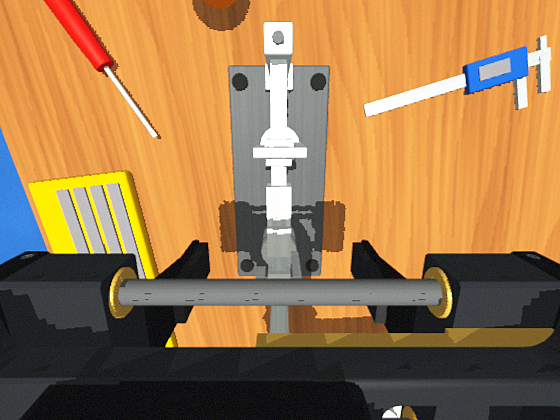

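The wrist view shows the right weight's crown at (280,152), the saddle from about (278,186) to (278,255), and the upright top at (278,38). The slot is near the gripper rod at row 226 or so. I'll enlarge it with predicted model points drawn on.

```bash
python3 - <<'E'
from h import *
import cv2,pickle
c=pickle.load(open("cw1.pkl","rb"));im=cv2.imread("pics/w1.png")
print([(n,onz(c,u,v,z).round(4)) for n,u,v,z in [("upR",278,38,.196),("right",279.5,152.5,.188)]])
o=np.array([.600,-.1675,0]);Y=np.array([.1207,.9927,0]);X=np.array([.9927,-.1207,0])
for y in(-.031,0,.031): print(y,proj(c,o+Y*y+[0,0,.186]))
A=cv2.resize(im[125:275,225:335],None,fx=5.3,fy=4,interpolation=cv2.INTER_CUBIC)
cv2.imwrite("pics/c3.png",A)
E
```

```text
[('upR', array([ 0.5855, -0.3007,  0.196 ])), ('right', array([ 0.5938, -0.2244,  0.188 ]))]
-0.031 [[280.46636902 185.22626376]]
0 [[280.48497873 221.53172441]]
0.031 [[280.50227142 255.26781809]]
```

View pics/c3.png

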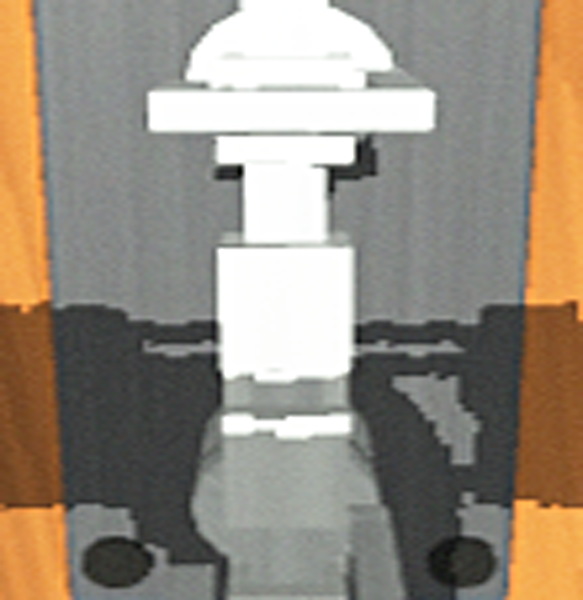

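```bash
python3 - <<'E'
from h import *
import pickle
c=pickle.load(open("cw1.pkl","rb"))
o=np.array([.600,-.1675,0]);Y=np.array([.1207,.9927,0]);X=np.array([.9927,-.1207,0])
for n,u,v,z in [("sadNear",278.8,186.3,.186),("slotNear",278.8,219,.186),("228top",278.8,228,.186),("234.2top",278.8,234.2,.186),("256top",278.8,256,.186),("228bar",278.8,228,.180),("barL",271,180,.18),("barR",286.7,180,.18),("crownL",225+148/5.3,152.5,.188),("crownR",225+435/5.3,152.5,.188),("s+",266,200,.186),("s-",291.6,200,.186)]:
    p=onz(c,u,v,z)-o; print(n,(p@X*1000).round(1),(p@Y*1000).round(1))
E
```

```text
sadNear 1.3 -30.1
slotNear 1.4 -2.2
228top 1.4 5.8
234.2top 1.4 11.4
256top 1.5 31.7
228bar 1.4 8.0
barL 7.8 -34.1
barR -5.2 -34.1
crownL 21.3 -57.3
crownR -20.6 -57.2
s+ 11.9 -18.7
s- -9.1 -18.7
```

jog_arm --rows '[[[-0.02,0,0,0],[-0.02,0,0,0],[-0.02,0,0,0],[0,0,0,0],[0,0,0,0]]]'

```text
time_s: 4.15
tcp_pos: [0.6074, -0.1096, 0.3243]
ee_rot: [[-0.12, -0.993, -0.0], [-0.993, 0.12, -0.0], [0.0, -0.0, -1.0]]
wrist_force: [0.0, 0.7, -0.0]
gripper_width: 1.001
gripper_force: 0.0
```

```bash
python3 - <<'E'
from h import *
import cv2,pickle
c=camera_model("wrist");im=capture("wrist")[:,:,::-1].copy()
pickle.dump(c,open("cw2.pkl","wb"));cv2.imwrite("pics/w2.png",im)
o=np.array([.600,-.1675,0]);Y=np.array([.1207,.9927,0]);X=np.array([.9927,-.1207,0])
p=proj(c,o+[0,0,.186])[0];print(p)
x0,y0=int(p[0])-50,int(p[1])-100;print(x0,y0)
cv2.imwrite("pics/c4.png",cv2.resize(im[y0:y0+150,x0:x0+100],None,fx=4,fy=4,interpolation=cv2.INTER_CUBIC))
to(.5226,.258,.32,180.7)
E
```

```text
[281.2451574  147.95399663]
231 47
at [ 0.6074 -0.1099  0.3243] yaw 173.07 F [0.27 1.01 0.91] shift [-0.355   0.1285  0.0042] turn -0.1331 t 4.2
```

View pics/c4.png

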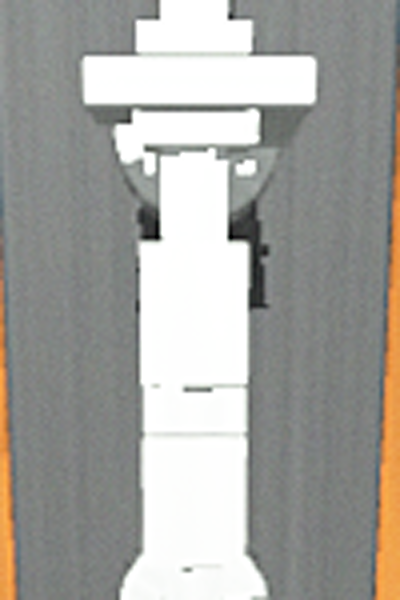

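The overhead view shows the slot's edge lines at rows 143.3 and 155.5 (full picture), the saddle's near end at row 107.5, and the saddle centred on column 279.6.

```bash
python3 - <<'E'
from h import *
import pickle
c=pickle.load(open("cw2.pkl","rb"))
o=np.array([.600,-.1675,0]);Y=np.array([.1207,.9927,0]);X=np.array([.9927,-.1207,0])
for n,u,v,z in [("sadNear",279.5,107.5,.186),("slotNear",279.6,143.3,.186),("slotNear bar",279.6,143.3,.18),("slotFar",279.6,155.5,.186),("end",279.6,187,.186),("crownL",231+83/4,67,.188),("crownR",231+316/4,67,.188),("s+",266,130,.186),("s-",293,130,.186),("s+",266.5,170,.186),("s-",292.5,170,.186)]:
    p=onz(c,u,v,z);w=p;p=p-o; print(n,(p@X*1000).round(1),(p@Y*1000).round(1),w.round(4))
E
```

```text
sadNear 1.4 -29.8 [ 0.5978 -0.1973  0.186 ]
slotNear 1.3 -3.5 [ 0.6008 -0.1712  0.186 ]
slotNear bar 1.3 -3.1 [ 0.6009 -0.1708  0.18  ]
slotFar 1.3 5.8 [ 0.602  -0.1619  0.186 ]
end 1.3 31.1 [ 0.605  -0.1368  0.186 ]
crownL 21.3 -57.1 [ 0.6142 -0.2268  0.188 ]
crownR -20.5 -57.2 [ 0.5728 -0.2218  0.188 ]
s+ 11.7 -13.5 [ 0.61   -0.1823  0.186 ]
s- -9.0 -13.5 [ 0.5895 -0.1798  0.186 ]
s+ 11.7 17.3 [ 0.6137 -0.1518  0.186 ]
s- -9.0 17.3 [ 0.5931 -0.1493  0.186 ]
```

jog_arm --rows '[[[-0.033,0.01,0,0],[-0.033,0.01,0,0],[-0.033,0.01,0,0],[-0.033,0.01,0,0],[-0.033,0.01,0,0],[-0.033,0.01,0,0],[-0.033,0.01,0,0],[-0.033,0.01,0,0],[-0.033,0.01,0,0],[-0.033,0.01,0,0],[-0.033,0.01,0,0],[-0.033,0.01,0,0],[0,0,0,-0.066],[0,0,0,-0.067],[0,0,0,0],[0,0,0,0]]]'

```text
time_s: 6.2
tcp_pos: [0.5362, 0.2972, 0.3243]
ee_rot: [[0.01, -1.0, -0.0], [-1.0, -0.01, -0.0], [0.0, 0.0, -1.0]]
wrist_force: [0.3, -0.2, -0.1]
gripper_width: 0.997
gripper_force: 0.0
```

```bash
python3 - <<'E'
from h import *
import cv2,pickle
to(.5226,.258,.32,180.7)
c=camera_model("wrist");im=capture("wrist")[:,:,::-1].copy()
pickle.dump(c,open("cw3.pkl","wb"));cv2.imwrite("pics/w3.png",im)
p=proj(c,[.5226,.258,.15])[0];print(p)
x0,y0=int(p[0])-70,max(0,int(p[1])-75);print(x0,y0)
cv2.imwrite("pics/c5.png",cv2.resize(im[y0:y0+150,x0:x0+140],None,fx=4,fy=4,interpolation=cv2.INTER_CUBIC))
E
```

```text
at [0.5362 0.2972 0.3243] yaw -179.4 F [ 0.32 -0.23 -0.09] shift [0.0391 0.014  0.0043] turn -0.0018 t 6.2
[296.04455026 165.99460295]
226 90
```

View pics/c5.png

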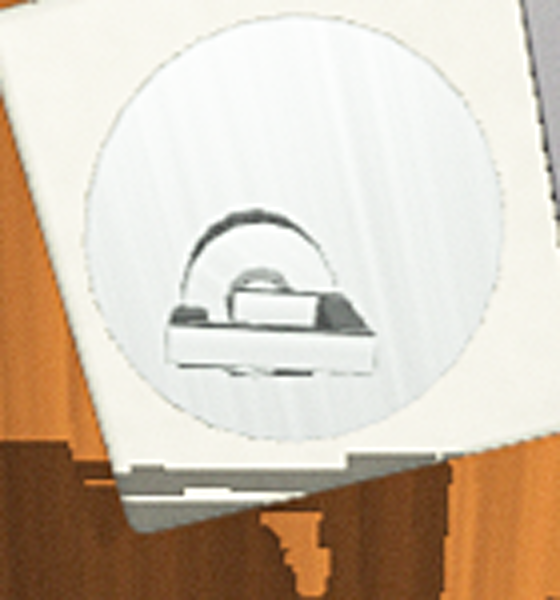

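```bash
python3 - <<'E'
from h import *
import pickle
c=pickle.load(open("cw3.pkl","rb"))
g=lambda x,y,z:onz(c,226+x/4,90+y/4,z)
a=g(166.5,347,.188);b=g(376,352,.188);m=(a+b)/2
print(a,b,m,np.linalg.norm(a-b),np.degrees(np.arctan2(*(a-b)[1::-1])))
print("pan L,R",g(84,228,.07),g(502,228,.07), "cyl R/L",g(183,290,.12),g(338,290,.12))
to(m[0],m[1],.2297,180)
E
```

```text
[0.54712735 0.26118643 0.188     ] [0.50544766 0.26175237 0.188     ] [0.52628751 0.2614694  0.188     ] 0.04168352701119665 -0.7779300270229029
pan L,R [0.57599898 0.24817773 0.07      ] [0.45376673 0.24688919 0.07      ] cyl R/L [0.5456786 0.25913   0.12     ] [0.50629184 0.25871457 0.12      ]
at [0.5362 0.2973 0.3243] yaw -179.39 F [ 0.95  0.64 -0.46] shift [0.0357 0.0103 0.0946] turn 0.0106 t 6.25
```

jog_arm --rows '[[[0,0,0,0.0245],[0.012,0.0031,0,0],[0.012,0.0031,0,0],[0.0119,0.0032,0,0],[0,0,0,0],[0,0,0.014,0],[0,0,0.014,0],[0,0,0.014,0],[0,0,0.014,0],[0,0,0.014,0],[0,0,0.0135,0],[0,0,0.01,0],[0,0,0,0],[0,0,0,0]]]'

```text
time_s: 8.0
tcp_pos: [0.5265, 0.262, 0.2313]
ee_rot: [[-0.012, -1.0, 0.001], [-1.0, 0.012, 0.001], [-0.001, -0.001, -1.0]]
wrist_force: [-0.3, -0.8, -0.1]
gripper_width: 1.004
gripper_force: 0.0
```

```bash
python3 - <<'E'
from h import *
to(.5263,.2615,.2302,179.2)
E
```

```text
at [0.5265 0.262  0.2313] yaw 179.3 F [-0.27 -0.77 -0.09] shift [0.0005 0.0002 0.0011] turn 0.0017 t 8.0
```

jog_arm --rows '[[[0,0,0.001,0],[0,0,0,0],[0,0,0,0],[0,0,0,0],[0,0,0,0],[0,0,0,0],[0,0,0,0],[0,0,0,0]]]' --claw 0

```text
time_s: 9.0
tcp_pos: [0.5261, 0.2618, 0.2297]
ee_rot: [[-0.012, -1.0, -0.0], [-1.0, 0.012, -0.0], [0.0, 0.0, -1.0]]
wrist_force: [-0.8, -0.7, 0.5]
gripper_width: 0.482
gripper_force: 30.0
```

jog_arm --rows '[[[0,0,-0.002,0],[0,0,-0.006,0],[0,0,-0.012,0],[0,0,-0.02,0],[0,0,-0.02,0],[0,0,-0.02,0],[0,0,-0.02,0],[0,0,-0.01,0],[0,0,0,0],[0,0,0,0]]]'

```text
time_s: 10.25
tcp_pos: [0.5258, 0.2616, 0.3387]
ee_rot: [[-0.013, -1.0, -0.002], [-1.0, 0.013, -0.001], [0.001, 0.002, -1.0]]
wrist_force: [-0.1, -1.0, -4.4]
gripper_width: 0.475
gripper_force: 30.0
```

```bash
python3 - <<'E'
from h import *
import cv2
to(.53,-.158,.34,173.1)
im=capture("wrist")[:,:,::-1];s=capture("scene")[:,:,::-1]
A=np.hstack([cv2.resize(im[90:290,190:390],(400,400)),cv2.resize(s[60:260,320:520],(400,400))])
cv2.imwrite("pics/c6.png",A)
E
```

```text
at [0.5258 0.2616 0.3387] yaw 179.27 F [-0.07 -1.   -4.39] shift [ 0.4195 -0.0095 -0.0009] turn 0.1077 t 10.25
```

View pics/c6.png

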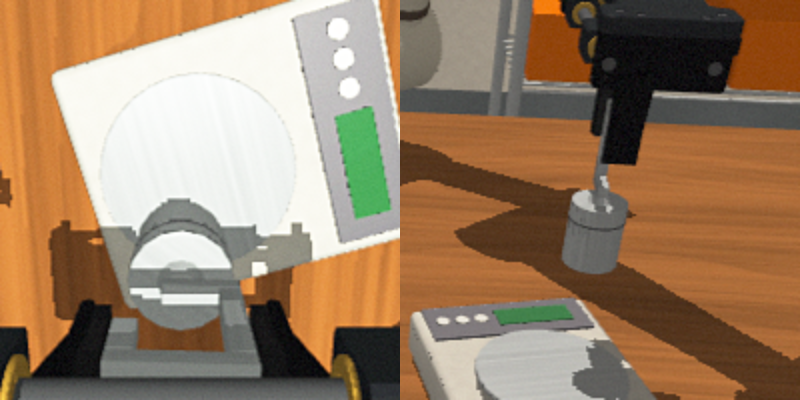

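The weight is lifted clear (wrist force about 4.4 N) and hangs straight, with its hook open toward +x.

jog_arm --rows '[[[0,0,0,0.036],[0,0,0,0.036],[0,0,0,0.036],[0.01,-0.0011,0,0],[0.02,-0.0012,0,0],[0.03,-0.0035,0,0],[0.03,-0.0035,0,0],[0.03,-0.0035,0,0],[0.03,-0.0035,0,0],[0.03,-0.0035,0,0],[0.03,-0.0035,0,0],[0.03,-0.0035,0,0],[0.03,-0.0035,0,0],[0.03,-0.0035,0,0],[0.03,-0.0035,0,0],[0.03,-0.0035,0,0],[0.03,-0.0035,0,0],[0.018,-0.0011,0,0],[0.008,-0.0011,0,0],[0,0,0,0]]]'

```text
time_s: 12.85
tcp_pos: [0.5222, -0.1569, 0.3397]
ee_rot: [[-0.121, -0.993, 0.0], [-0.993, 0.121, 0.0], [-0.0, -0.0, -1.0]]
wrist_force: [-0.4, 0.7, -4.2]
gripper_width: 0.481
gripper_force: 30.0
```

```bash
python3 - <<'E'
from h import *
import cv2,pickle
to(.5220,-.1569,.2612,173.1)
c=camera_model("wrist");im=capture("wrist")[:,:,::-1]
pickle.dump((c,sense()),open("cw4.pkl","wb"));cv2.imwrite("pics/w4.png",im)
s=sense();P=s['tcp_pos']+s['ee_rot']@np.array([[0,.021,.0417],[0,-.021,.0417],[0,0,.0417]]).T.T[2]
print(proj(c,P))
cv2.imwrite("pics/c7.png",cv2.resize(im[200:300,205:355],None,fx=5,fy=5,interpolation=cv2.INTER_CUBIC))
E
```

```text
at [ 0.5222 -0.1569  0.3397] yaw 173.06 F [-0.41  0.72 -4.18] shift [0.     0.0002 0.0785] turn -0.0007 t 12.85
[[281.09589873 279.55075209]]
```

View pics/c7.png

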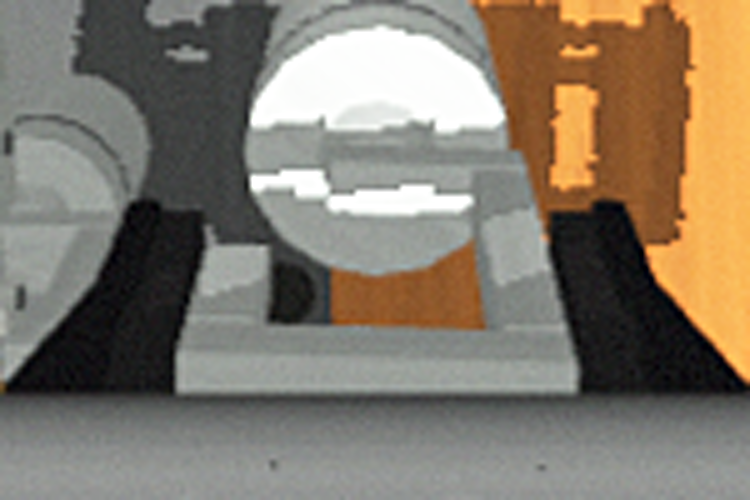

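```bash
python3 - <<'E'
from h import *
import pickle
c,s=pickle.load(open("cw4.pkl","rb"))
for x in (.002,.003,.004,.005,.006):
  for z in (.0407,.0417,.0497,.0697):
    print(x,z,[proj(c,s['tcp_pos']+s['ee_rot']@np.array([x,yy,z]))[0].round(1).tolist() for yy in((-.021,.021) if z<.045 else (-.013,.013))])
E
```

```text
0.002 0.0407 [[240.3, 277.1], [321.9, 277.1]]
0.002 0.0417 [[240.6, 276.1], [321.6, 276.1]]
0.002 0.0497 [[257.2, 268.6], [304.9, 268.6]]
0.002 0.0697 [[259.6, 252.7], [302.2, 252.7]]
0.003 0.0407 [[240.2, 275.4], [322.0, 275.4]]
0.003 0.0417 [[240.5, 274.4], [321.7, 274.4]]
0.003 0.0497 [[257.1, 267.0], [305.0, 267.0]]
0.003 0.0697 [[259.6, 251.2], [302.3, 251.2]]
0.004 0.0407 [[240.2, 273.7], [322.1, 273.6]]
0.004 0.0417 [[240.4, 272.7], [321.8, 272.7]]
0.004 0.0497 [[257.1, 265.3], [305.0, 265.3]]
0.004 0.0697 [[259.5, 249.7], [302.3, 249.7]]
0.005 0.0407 [[240.1, 271.9], [322.1, 271.9]]
0.005 0.0417 [[240.3, 271.0], [321.9, 270.9]]
0.005 0.0497 [[257.0, 263.7], [305.1, 263.6]]
0.005 0.0697 [[259.5, 248.2], [302.3, 248.2]]
0.006 0.0407 [[240.0, 270.2], [322.2, 270.1]]
0.006 0.0417 [[240.3, 269.2], [321.9, 269.2]]
0.006 0.0497 [[257.0, 262.0], [305.1, 262.0]]
0.006 0.0697 [[259.5, 246.7], [302.4, 246.7]]
```

The held crown is centred at column 280.6. Its front edge puts the plate about 0.5 mm off the tool axis, and I allow for that.

jog_arm --rows '[[[0,0,0.008,0],[0,0,0.014,0],[0,0,0.014,0],[0,0,0.014,0],[0,0,0.014,0],[0,0,0.01,0],[0,0,0.0045,0],[0,0,0,0],[0,0,0,0]]]'

```text
time_s: 14.02
tcp_pos: [0.5227, -0.1568, 0.2619]
ee_rot: [[-0.12, -0.993, 0.001], [-0.993, 0.12, -0.0], [0.0, -0.001, -1.0]]
wrist_force: [-0.5, -0.1, -4.8]
gripper_width: 0.476
gripper_force: 30.0
```

```bash
python3 -c "
from h import *
to(.60154,-.1660,.2612,173.1)"
```

```text
at [ 0.5227 -0.1568  0.2619] yaw 173.1 F [-0.46 -0.13 -4.79] shift [-0.0003 -0.0793  0.0008] turn 0.0001 t 14.025
```

jog_arm --rows '[[[0,-0.004,0,0],[0,-0.007,0,0],[0,-0.007,0,0],[0,-0.007,0,0],[0,-0.007,0,0],[0,-0.007,0,0],[0,-0.007,0,0],[0,-0.007,0,0],[0,-0.007,0,0],[0,-0.007,0,0],[0,-0.006,0,0],[0,-0.004,0,0],[-0.0003,-0.0023,0,0],[0,0,0,0],[0,0,0,0]]]'

```text
time_s: 15.9
tcp_pos: [0.6009, -0.166, 0.2613]
ee_rot: [[-0.12, -0.993, -0.0], [-0.993, 0.12, 0.0], [-0.0, 0.0, -1.0]]
wrist_force: [0.1, -0.0, -5.3]
gripper_width: 0.481
gripper_force: 30.0
```

```bash
python3 - <<'E'
from h import *
import cv2
to(.60154,-.1660,.2297,173.1)
im=capture("wrist")[:,:,::-1];s=capture("scene")[:,:,::-1]
A=np.hstack([cv2.resize(im[190:290,205:355],(600,400),interpolation=2)])
B=cv2.resize(s[130:290,20:240],(0,0),fx=3.4,fy=3.4)
cv2.imwrite("pics/c8a.png",A);cv2.imwrite("pics/c8.png",B)
E
```

```text
at [ 0.6009 -0.166   0.2613] yaw 173.1 F [ 0.13 -0.05 -5.29] shift [-0.     -0.0006  0.0316] turn -0.0001 t 15.9
```

View pics/c8.png

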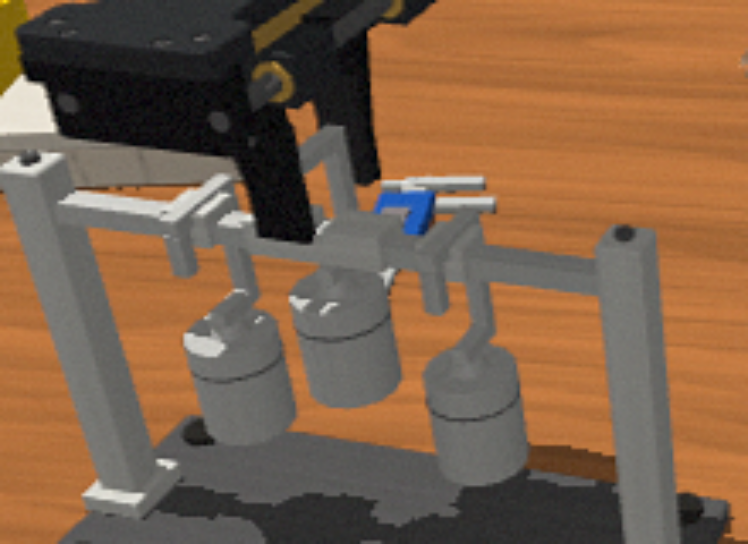

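The bar is inside the hook's mouth and both neighbours hang clear. That was my eleventh picture, one over the limit of ten, so from here I'll rely on force and position readings only.

jog_arm --rows '[[[0,-0.0006,0.003,0],[0,0,0.005,0],[0,0,0.005,0],[0,0,0.004,0],[0,0,0.003,0],[0,0,0.002,0],[0,0,0.001,0],[0,0,0,0]]]'

```text
time_s: 17.0
tcp_pos: [0.6018, -0.166, 0.2383]
ee_rot: [[-0.12, -0.993, 0.0], [-0.993, 0.12, -0.0], [0.0, -0.0, -1.0]]
wrist_force: [0.4, -0.6, -5.0]
gripper_width: 0.478
gripper_force: 30.0
```

jog_arm --rows '[[[0,0,0.0005,0],[0,0,0.0005,0],[0,0,0.0005,0],[0,0,0.0005,0],[0,0,0,0],[0,0,0,0]]]'

```text
time_s: 17.75
tcp_pos: [0.6018, -0.1661, 0.2363]
ee_rot: [[-0.12, -0.993, 0.0], [-0.993, 0.12, -0.0], [0.0, -0.0, -1.0]]
wrist_force: [0.5, 0.2, -5.2]
gripper_width: 0.474
gripper_force: 30.0
```

jog_arm --rows '[[[0,0,0.0005,0],[0,0,0.0005,0],[0,0,0.0005,0],[0,0,0,0],[0,0,0,0]]]'

```text
time_s: 18.38
tcp_pos: [0.6017, -0.1661, 0.2347]
ee_rot: [[-0.12, -0.993, -0.0], [-0.993, 0.12, -0.0], [0.0, 0.0, -1.0]]
wrist_force: [-0.9, -0.0, -4.1]
gripper_width: 0.476
gripper_force: 30.0
```

jog_arm --rows '[[[0,0,0.0005,0],[0,0,0.0005,0],[0,0,0,0],[0,0,0,0]]]'

```text
time_s: 18.88
tcp_pos: [0.6017, -0.1661, 0.2338]
ee_rot: [[-0.12, -0.993, 0.0], [-0.993, 0.12, -0.0], [0.0, -0.0, -1.0]]
wrist_force: [0.7, 0.8, -5.5]
gripper_width: 0.479
gripper_force: 30.0
```

jog_arm --rows '[[[0,0,0.0005,0],[0,0,0.0005,0],[0,0,0,0],[0,0,0,0]]]'

```text
time_s: 19.38
tcp_pos: [0.6017, -0.1661, 0.2327]
ee_rot: [[-0.12, -0.993, -0.0], [-0.993, 0.12, -0.0], [0.0, 0.0, -1.0]]
wrist_force: [-0.2, 0.5, -4.3]
gripper_width: 0.477
gripper_force: 30.0
```

jog_arm --rows '[[[0,0,0.0005,0],[0,0,0.0005,0],[0,0,0.0005,0],[0,0,0,0],[0,0,0,0]]]'

```text
time_s: 20.0
tcp_pos: [0.6017, -0.1661, 0.2313]
ee_rot: [[-0.12, -0.993, 0.0], [-0.993, 0.12, -0.0], [0.0, -0.0, -1.0]]
wrist_force: [0.3, -1.2, -5.0]
gripper_width: 0.474
gripper_force: 30.0
```

jog_arm --rows '[[[0,0,0.0005,0],[0,0,0,0],[0,0,0,0]]]'

```text
time_s: 20.38
tcp_pos: [0.6017, -0.166, 0.2307]
ee_rot: [[-0.12, -0.993, -0.0], [-0.993, 0.12, 0.0], [-0.0, 0.0, -1.0]]
wrist_force: [0.7, 0.1, -5.1]
gripper_width: 0.478
gripper_force: 30.0
```

jog_arm --rows '[[[0,0,0.0005,0],[0,0,0,0],[0,0,0,0]]]'

```text
time_s: 20.75
tcp_pos: [0.6017, -0.1661, 0.2302]
ee_rot: [[-0.12, -0.993, -0.0], [-0.993, 0.12, -0.0], [0.0, 0.0, -1.0]]
wrist_force: [0.1, -0.1, -5.2]
gripper_width: 0.479
gripper_force: 30.0
```

jog_arm --rows '[[[0,0,0.0004,0],[0,0,0,0],[0,0,0,0]]]'

```text
time_s: 21.12
tcp_pos: [0.6017, -0.1661, 0.2298]
ee_rot: [[-0.12, -0.993, -0.0], [-0.993, 0.12, 0.0], [0.0, 0.0, -1.0]]
wrist_force: [0.2, -1.1, -4.9]
gripper_width: 0.478
gripper_force: 30.0
```

jog_arm --rows '[[[0,0,0.0003,0],[0,0,0,0],[0,0,0,0]]]'

```text
time_s: 21.5
tcp_pos: [0.6017, -0.1661, 0.2298]
ee_rot: [[-0.12, -0.993, 0.0], [-0.993, 0.12, -0.0], [0.0, -0.0, -1.0]]
wrist_force: [-0.3, 0.9, -3.4]
gripper_width: 0.478
gripper_force: 30.0
```

jog_arm --rows '[[[0,0,0.0003,0],[0,0,0,0],[0,0,0,0]]]'

```text
time_s: 21.88
tcp_pos: [0.6017, -0.166, 0.2297]
ee_rot: [[-0.12, -0.993, 0.0], [-0.993, 0.12, -0.0], [0.0, -0.0, -1.0]]
wrist_force: [-1.8, 1.0, -0.0]
gripper_width: 0.484
gripper_force: 30.0
```

The crown touched at TCP z = 0.2297, which is the predicted home height, and the rack now carries the load. Releasing.

jog_arm --rows '[[[0,0,0,0],[0,0,0,0],[0,0,0,0],[0,0,0,0],[0,0,0,0],[0,0,0,0],[0,0,0,0],[0,0,0,0]]]' --claw 0.9

```text
time_s: 22.88
tcp_pos: [0.6017, -0.1661, 0.2292]
ee_rot: [[-0.12, -0.993, 0.0], [-0.993, 0.12, -0.0], [0.0, -0.0, -1.0]]
wrist_force: [0.8, -0.1, -0.3]
gripper_width: 0.893
gripper_force: 0.0
```

jog_arm --rows '[[[0,0,-0.002,0],[0,0,-0.005,0],[0,0,-0.01,0],[0,0,-0.01,0],[0,0,-0.01,0],[0,0,-0.015,0],[0,0,-0.015,0],[0,0,-0.015,0],[0,0,-0.015,0],[-0.03,0,0,0],[-0.03,0,0,0],[0,0,0,0],[0,0,0,0],[0,0,0,0]]]'

```text
time_s: 24.62
tcp_pos: [0.6088, -0.1072, 0.3263]
ee_rot: [[-0.121, -0.993, -0.0], [-0.993, 0.121, -0.0], [0.0, 0.0, -1.0]]
wrist_force: [0.2, -0.4, 0.1]
gripper_width: 0.901
gripper_force: 0.0
```

```bash
python3 - <<'E'
from h import *
import cv2
to(.6,-.1,.32,173.1)
c=camera_model("wrist");im=capture("wrist");cv2.imwrite("pics/w9.png",im[:,:,::-1])
a=capture("scene").astype(int);b=capture("scene").astype(int)
cv2.imwrite("pics/s9.png",a[:,:,::-1].astype(np.uint8))
r=cv2.imread("pics/scene0.png")[:,:,::-1].astype(int)
# predicted crown of home weight and of the flat-top case; scan image column for brightness steps
o=np.array([.60148,-.16652,0]);Y=np.array([.1207,.9927,0]);X=np.array([.9927,-.1207,0])
for z in(.188,.194):print(z,proj(c,np.array([o+X*sx*.021+Y*sy*.004+[0,0,z] for sx in(-1,1) for sy in(-1,1)])).round(1).tolist())
p=proj(c,o+X*.016+[0,0,.188])[0].round().astype(int)
g=im.mean(2);print("col",p, g[p[1]-14:p[1]+15,p[0]].astype(int).tolist())
print("row",g[p[1],int(p[0])-20:int(p[0])+55].astype(int).tolist())
# neighbours: shift of hanging cylinders in scene before/after (template match)
for n,(x,y,w,h) in {"right":(72,215,36,48),"left":(142,224,36,50)}.items():
    t=r[y:y+h,x:x+w].astype(np.uint8);s=a[y-6:y+h+6,x-6:x+w+6].astype(np.uint8)
    m=cv2.matchTemplate(s,t,cv2.TM_CCOEFF_NORMED);k=cv2.minMaxLoc(m);print(n,k[1],np.array(k[3])-6)
print("motion",np.abs(a-b)[165:330,20:245].mean(),np.abs(a-b)[340:,380:].mean())
E
```

```text
at [ 0.6088 -0.1072  0.3263] yaw 173.04 F [ 0.23 -0.38  0.12] shift [-0.0061  0.0096  0.0063] turn -0.0011 t 24.625
0.188 [[308.0, 140.9], [307.7, 151.4], [253.7, 140.9], [254.0, 151.4]]
0.194 [[308.7, 141.4], [308.4, 152.2], [253.1, 141.5], [253.3, 152.2]]
col [260 146] [123, 121, 117, 113, 115, 105, 138, 143, 121, 255, 255, 255, 254, 253, 253, 252, 253, 255, 254, 160, 118, 124, 126, 130, 131, 130, 131, 128, 131]
row [128, 127, 128, 133, 130, 129, 131, 132, 129, 131, 127, 120, 107, 221, 255, 255, 253, 252, 252, 252, 253, 252, 252, 253, 252, 252, 253, 253, 252, 252, 252, 252, 252, 252, 252, 252, 252, 252, 252, 252, 252, 252, 253, 252, 253, 252, 252, 252, 252, 253, 253, 253, 252, 253, 253, 253, 253, 253, 253, 253, 253, 253, 253, 253, 254, 255, 252, 161, 120, 127, 128, 128, 125, 127, 121]
right 0.9399870038032532 [0 0]
left 0.9950748682022095 [0 0]
motion 2.4667923681257014 2.2269444444444444
```

```bash
python3 -c "
from station import *
print(finish_job())"
```

```text
the job is handed in; nothing more can be done
None
```

The weight hangs fully home and still in the middle saddle's slot, the neighbours show no shift, and the arm is clear; the job is handed in at about 25 s, though I viewed 11 pictures against the limit of 10.

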